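# Switch the vial run-off to the empty tray

### The arm

A 7-joint arm with a two-finger parallel gripper is mounted at the origin on a cart in front of the work surface, level with it; the furniture and walls round the work are solid. World frame = base frame: x ahead of the robot, y to its left, z up, the work surface at z = 0. Lengths are in m, angles in rad, forces in N, time in s.
With the tool pointing down it reaches from about 0.4 to 0.9 m from the base axis. Payload 5.6 kg.
Tool frame: the origin (TCP) lies midway between the tips of the shut fingers; the grasp point (between the pads) lies 19 mm behind it (robot.hold_point_z is the distance from the TCP to the grasp point, in m); y points along the fingers, z is the direction in which the jaws open and shut, and the axes are right-handed (so a half turn about y gives the same grasp; the last joint's range is limited). The gripper opens to 92 mm and grips with 3 to 60 N. Pads are 20 mm wide; open, the fingers measure 128 mm over their backs; the gripper's body (75 mm by 189 mm) begins 69 mm behind the grasp point.
Start: joints at [1.084, 0.468, -0.012, 1.603, 0.006, 1.071, -0.056], TCP at [0.279, -0.587, 0.215] pointing down, gripper open.
Joint ranges: [-2.53, 2.53], [-0.31, 2.02], [-1.57, 1.55], [0.28, 2.44], [-1.29, 4.43], [0.15, 1.84], [-2.92, 2.92]. Speed limits (rad/s): [2.57, 2.57, 3.14, 3.14, 3.14, 3.14, 3.14].

### API

Orientations are given as a unit quaternion [w, x, y, z].
In Python, from rig import sensors, vision, robot gives the robot as it stands.
- The arm moves only by the shell command python3 -m crank 'ROWS' [FORCE]. ROWS is JSON, a list of rows, each a list of 3 entries, a list of its own where there are three numbers: the closure, from -1 (fully open) to 1 (shut), so that 0 is half open, then the shift along the tool's x, y, z in units of 25 mm (1.0 is 25 mm), then the turn about the tool's y in degrees. In form: [[grip, [dx, dy, dz], turn], ...]. A call has 1 to 20 rows; each row is the pose to reach, as a shift and turn from the pose commanded when the call began, along the tool's axes at that moment; what a row does not reach only later rows make up. A row lasts 1/12 s, in which the tool goes at most 41.7 mm and 7.16 degrees, less where a joint would pass 70% of its speed; a pose out of reach is approached as far as the arm can. A call with a gripper value outside its range is refused whole. The fingers move at their own pace and stop on an object; FORCE is the grip in N (left out, the last holds). Time passes only in rows, so rows that repeat a pose let the fingers close. It gives the time, the measured TCP pose, the force and the opening at its end, in the units of the state.
- sensors.observe(): the state, without advancing time (a new reading comes with each control period).
- vision.camera(name): name is "scene" or "top" or "wrist"; returns a dict with "color" (480x640x3 uint8, blue, green, red), "fx", "fy", "cx", "cy" (pixels), "R" (3x3) and "t" (3): a world point X has camera coordinates R X + t; the wrist camera has in their place "mount" (4x4, takes a point from camera to tool coordinates, whose origin is the TCP and whose axes are the tool frame's). Camera axes: x right, y down, z forward; pixel columns grow to the right and rows downward; lengths in m; the calibration is good to about 2 mm. A picture is of the moment at which its call begins: read the wrist's pose just before it. There is no depth.
- robot.finish_job(): hands the job in, once; it reports no verdict.
The state is a dict: "clock": time; "joint_positions": joint angles; "dq": joint speeds; "joint_torque": joint torques, N m; "position": TCP position; "orientation": TCP orientation; "contact_force": force on the tool from outside, world axes, zero at the start; "torque": the same for the moment, N m; "finger_gap": finger opening in m.
Only numpy, scipy, OpenCV 4.12 (cv2) and the standard library are available. Lean on these libraries where they do the work, as an engineer would, in place of code of your own. Each camera call takes 0.05 s, during which the arm holds its last target.

### The job

The left tray of the vial run-off is full. Push down the raised right end of the front rocker bar to rock the seesaw gate fully over to the right, and only then press the feed stop's black knob all the way down, so that the three waiting vials roll into the empty right tray. Work with the fingers alone: do not touch or lift any vial, and leave the vials in the left tray and the things that stand around where they are.

Things in the scene. Friction and masses are not known exactly. Their poses are not given: they have to be found in the camera images.
- vial_diverter: Vial run-off, fixed: grey base plate 484 x 92 mm with an upright aluminium back sheet (top at 175 mm). Origin at the centre of its underside; +y along it to the left tray, +x away from the robot. A feed lane slopes from high on the left to a throat over the middle; below it, behind a clear guard, a 120 mm steel seesaw sheet sends vials into the left chute and tray (full) or the right ones (empty).
- seesaw (a joint): Gate angle, rad: -0.3 over to the left (start), 0 level, 0.3 fully over to the right (right end down). Pivot 66 mm above the origin. A 168 x 20 mm rocker bar, 86 mm in front (-x) of the origin, turns with it, a black pad on each end. The dark weight on its middle (30 mm wide, top 48 mm over the pivot) holds the gate on either side: under 1 N on the raised pad starts it, past level it falls over.
- pad_right (a point): Centre of the top of the pad on the right end of the rocker bar (28 x 34 mm), 69 mm right of the pivot. Raised at the start (about 94 mm above the bench); about 41 mm lower when the gate is fully over to the right. Its z axis is the pad's normal.
- pad_left (a point): Centre of the top of the pad on the left end of the rocker bar, 69 mm left of the pivot; low at the start.
- stop_blade (a joint): Travel of the feed stop, m: 0 up (a steel blade stands 14 mm out of the lane's floor and holds the vials back), 0.016 pressed fully down (blade below the floor, vials roll). It is a stiff slide, about 2.5 N, and stays where it is left.
- stop_knob (a point): Centre of the top of the feed stop's round black knob, 28 mm across, which is pressed straight down; 50 mm left of the pivot, 67 mm in front (-x) of the run-off's origin, about 156 mm above the bench when up, 140 mm when fully down. Its guide posts, 18 mm behind it, reach 135 mm; the waiting vials lie 35 mm or more behind it and reach 163 mm.
- right_tray (a point): Middle of the floor of the right tray (empty at the start; 100 mm long inside, 60 mm deep), 25 mm above the bench. Once released, the vials roll in within about 3 s.
- left_tray (a point): Middle of the floor of the left tray, which holds three vials already.
- vial_a: White-capped glass sample vial, 27 mm thick, 58 mm long, lying across the feed lane with its cap towards the robot: the lowest (next to the blade) of the three that wait behind the stop. Origin at the centre of its bottom end, z along its length to the cap.
- vial_b: White-capped glass sample vial, 27 mm thick, 58 mm long, lying across the feed lane with its cap towards the robot: the middle of the three that wait behind the stop. Origin at the centre of its bottom end, z along its length to the cap.
- vial_c: White-capped glass sample vial, 27 mm thick, 58 mm long, lying across the feed lane with its cap towards the robot: the uppermost of the three that wait behind the stop. Origin at the centre of its bottom end, z along its length to the cap.
- vial_d: White-capped glass sample vial like the waiting ones, lying in the full left tray. Origin at the centre of its bottom end. A bystander.
- vial_e: White-capped glass sample vial like the waiting ones, lying in the full left tray. Origin at the centre of its bottom end. A bystander.
- vial_f: White-capped glass sample vial like the waiting ones, lying in the full left tray. Origin at the centre of its bottom end. A bystander.
- sample_pot: Capped white sample pot, 47 mm wide, 66 mm high, standing loose in front of the left tray of the diverter. Origin at the centre of its underside. A bystander.
- dish: Shallow round glass petri dish, 71 mm wide, 15 mm high, standing loose on the bench in front of the right chute of the diverter. Origin at the centre of its underside. A bystander.
- beaker: Glass beaker, 54 mm wide, 70 mm high, standing loose behind the diverter. Origin at the centre of its underside. A bystander.
- dropper: Amber dropper bottle with a black cap, 33 mm wide, 85 mm high, standing loose left of the diverter. Origin at the centre of its underside. A bystander.
- flask: Conical flask, 63 mm wide, 103 mm high, standing loose behind the diverter, to the left. Origin at the centre of its underside. A bystander.
- cylinder: Slender measuring cylinder on a foot 58 mm wide, 182 mm high, standing loose to the right of the diverter. Origin at the centre of its underside. A bystander.
There are look-alikes about, which are no part of the job. Leave any red look-alike of the vial_b alone.

How it is judged:
On the way, in this order (a step that is already met when the one before it is completed fails the run):
1. the seesaw gate is fully over to the right while the feed stop is still up and the three vials still wait behind it (value of joint seesaw above 0.25 rad and value of joint stop_blade below 0.004 m and y of each of vial_a, vial_b, vial_c in the frame of vial_diverter above 0.045 m and z of each of vial_a, vial_b, vial_c in the frame of vial_diverter above 0.11 m), for 0.2 s.
2. the feed stop is pressed down (value of joint stop_blade above 0.0125 m), for 0.1 s.
At the end, for the whole second after the job is handed in: The gate is over to the right (above 0.25 rad), the feed stop is down (more than 12.5 mm), and all three vials that waited lie at rest in the right tray (value of joint seesaw above 0.25 rad and value of joint stop_blade above 0.0125 m and y of vial_a in the frame of vial_diverter between -0.236 and -0.14 m and z of vial_a in the frame of vial_diverter between 0.015 and 0.065 m and x of vial_a in the frame of vial_diverter between -0.04 and 0.04 m and linear speed of each of vial_a, vial_b, vial_c below 0.03 m/s and y of vial_b in the frame of vial_diverter between -0.236 and -0.14 m and z of vial_b in the frame of vial_diverter between 0.015 and 0.065 m and x of vial_b in the frame of vial_diverter between -0.04 and 0.04 m and y of vial_c in the frame of vial_diverter between -0.236 and -0.14 m and z of vial_c in the frame of vial_diverter between 0.015 and 0.065 m and x of vial_c in the frame of vial_diverter between -0.04 and 0.04 m); the robot touches nothing.
It fails at once if the arm or the gripper's body, not the fingers, pushes on the run-off (contact force between the arm and vial_diverter above 2 N).
It fails at once if a waiting vial is touched by the fingers or the arm, or lifted out of the run-off (contact force between any of the fingers, the arm and vial_a above 0.3 N or contact force between any of the fingers, the arm and vial_b above 0.3 N or contact force between any of the fingers, the arm and vial_c above 0.3 N or z of any of vial_a, vial_b, vial_c in the frame of vial_diverter above 0.185 m).
It fails at once if a vial goes down the left chute ((y of vial_a in the frame of vial_diverter above 0.03 m and z of vial_a in the frame of vial_diverter below 0.105 m) or (y of vial_b in the frame of vial_diverter above 0.03 m and z of vial_b in the frame of vial_diverter below 0.105 m) or (y of vial_c in the frame of vial_diverter above 0.03 m and z of vial_c in the frame of vial_diverter below 0.105 m)).
It fails at once if a vial in the left tray is moved by more than 20 mm or touched (distance of any of vial_d, vial_e, vial_f from where it was at the start of the episode above 0.02 m or contact force between any of the fingers, the arm and vial_d above 0.3 N or contact force between any of the fingers, the arm and vial_e above 0.3 N or contact force between any of the fingers, the arm and vial_f above 0.3 N).
It fails at once if a bystander is moved by more than 20 mm or tipped over (distance of any of sample_pot, dish, beaker, dropper, flask, cylinder from where it was at the start of the episode above 0.02 m or angle between any of sample_pot, dish, beaker, dropper, flask, cylinder's own z axis and vertical above 0.5 rad).
It also fails if it takes over 42 s, if anything falls off the work surface, if the arm or the gripper's body presses on something with over 40 N, if the wrist force passes 120 N, or if a joint passes its speed limit or range.

## Working session

There is one attempt and no reset: what is moved stays moved. The work goes in short steps, Python scripts to look and compute and a shell command to move; the robot and the scene stay as the last step left them, time stands still between calls to the robot, and variables do not carry over. Pictures are saved under pics/ and viewed, and the job is handed in when it is done.

```bash
mkdir -p pics; ls; python3 - <<'E'
from rig import sensors, vision, robot
import cv2
print(sensors.observe())
for n in ("scene","top"):
    c=vision.camera(n); cv2.imwrite(f"pics/{n}0.png",c["color"]); print(n,c["fx"],c["cx"],c["cy"],c["R"],c["t"])
E
```

```text
pics
{'clock': 0.0, 'joint_positions': array([ 1.08399146,  0.46835997, -0.01161368,  1.6036197 ,  0.00601381,
        1.07139615, -0.05632003]), 'dq': array([ 0.00049065, -0.00025828,  0.00020544,  0.00115537, -0.00053316,
        0.0010563 , -0.00148075]), 'joint_torque': array([ 1.03834067e-03, -5.20577824e+01, -1.13996520e-02, -2.43749857e+01,
       -5.63701533e-02,  1.72566099e-02,  1.70221447e-04]), 'position': array([ 0.2787852 , -0.58653426,  0.21365315]), 'orientation': array([ 0.15542022, -0.1557813 ,  0.69036523, -0.68918256]), 'contact_force': array([-0.48242217, -0.11635569, -0.24149964]), 'torque': array([ 0.00688111,  0.04227898, -0.00216482]), 'finger_gap': 0.09218448166549631}
scene 527.4494533539629 320.6445377860971 233.29385534012783 [[-0.42313023 -0.9057633   0.02352985]
 [-0.50797561  0.21563833 -0.83394298]
 [ 0.750281   -0.36481908 -0.55134876]] [0.26168087 0.36232191 1.19605128]
top 458.05212769476094 322.97562255018056 240.71797100955456 [[-0.00726451 -0.99982698  0.01712407]
 [-0.99495775  0.00551397 -0.10014322]
 [ 0.10003147 -0.01776522 -0.99482566]] [0.03865566 0.5520653  1.0495977 ]
```

View pics/scene0.png

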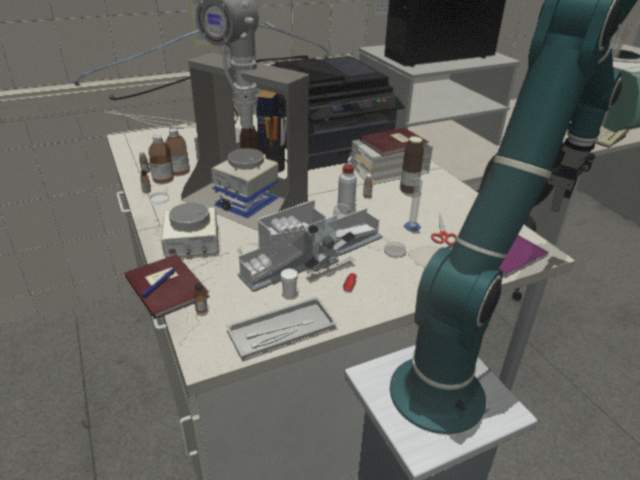

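View pics/top0.png

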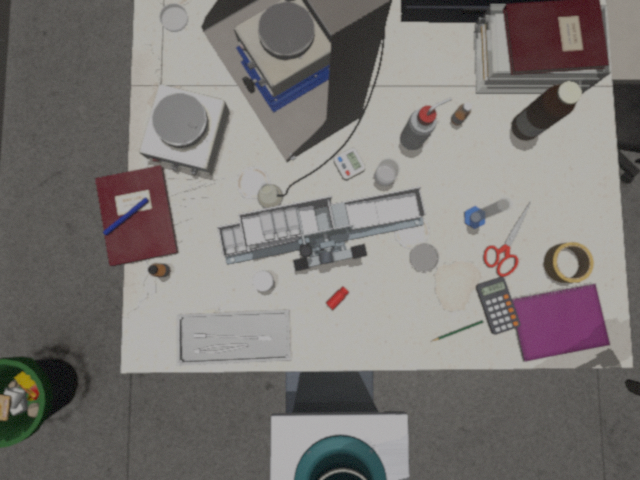

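The top view shows the run-off at about (220–425, 190–262), slightly rotated, with the rocker bar at (295–367, 243–270). I'll zoom in on it.

```bash
python3 - <<'E'
import cv2
a=cv2.imread("pics/top0.png")[175:285,210:440]
cv2.imwrite("pics/topz.png",cv2.resize(a,None,fx=3.4,fy=3.4,interpolation=cv2.INTER_CUBIC))
a=cv2.imread("pics/scene0.png")[190:300,230:400]
cv2.imwrite("pics/scz.png",cv2.resize(a,None,fx=4.6,fy=4.6,interpolation=cv2.INTER_CUBIC))
E
```

```text
(no output)
```

View pics/topz.png

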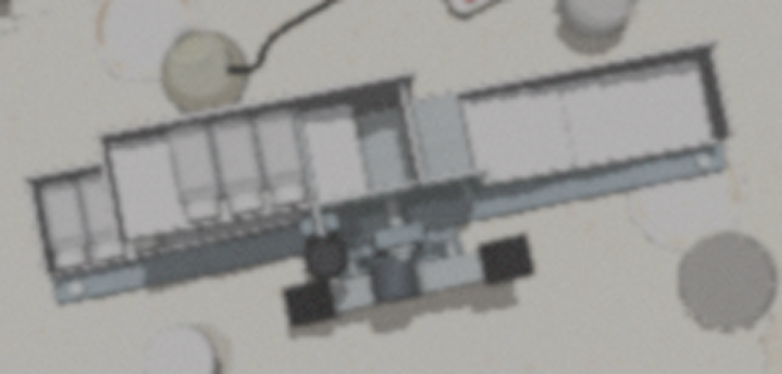

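View pics/scz.png

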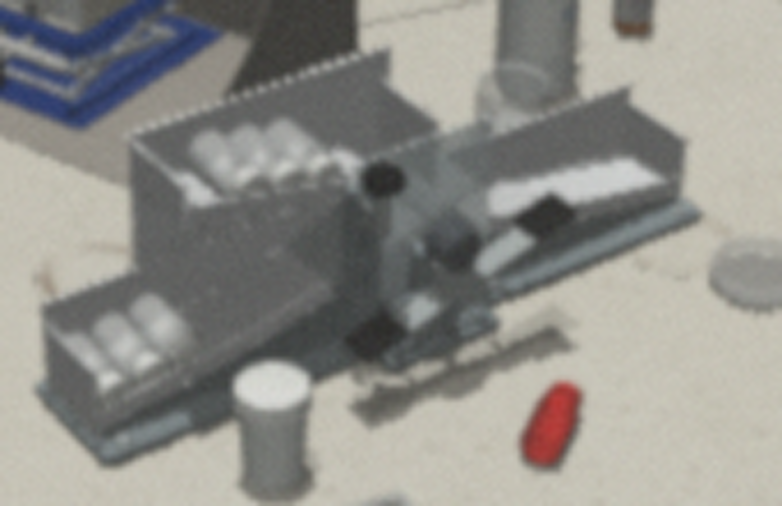

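```bash
cat > h.py <<'E'
import numpy as np, cv2
from rig import sensors, vision, robot
def proj(c,X):
    p=np.asarray(X)@np.array(c["R"]).T+c["t"]
    return np.c_[c["fx"]*p[:,0]/p[:,2]+c["cx"],c["fy"]*p[:,1]/p[:,2]+c["cy"]]
E
python3 - <<'E'
from h import *
from scipy.optimize import least_squares
L=np.array([[-.086,-.0635,.094],[-.086,.0683,.053],[-.067,.05,.156],[-.046,.242,.008],[-.046,-.242,.008]])
zt=np.array([[508,258],[310,304],[325,257],[60,300],[726,163]])/3.4+[210,175]
zs=np.array([[546,215],[376,338],[383,180],[105,460],[700,213]])/4.6+[230,190]
t=vision.camera("top");s=vision.camera("scene")
def W(p,L):
    c,n=np.cos(p[2]),np.sin(p[2]); return np.c_[p[0]+c*L[:,0]-n*L[:,1],p[1]+n*L[:,0]+c*L[:,1],L[:,2]]
def f(p,full=False):
    w=W(p,L); return np.r_[(proj(t,w)-zt).ravel(),(proj(s,w)-zs).ravel()]
for nm,sl in (("top",slice(0,10)),("scene",slice(10,20)),("both",slice(0,20))):
    r=least_squares(lambda p:f(p)[sl],[.6,0,.2],loss="soft_l1"); print(nm,r.x, f(r.x)[sl].reshape(-1,2).round(1).tolist())
    print(W(r.x,L).round(4).tolist())
E
```

```text
top [0.59416234 0.03608528 0.19779313] [[-0.3, 0.2], [-0.2, -0.3], [0.7, 0.2], [-1.2, 0.1], [0.9, -0.3]]
[[0.5223, -0.0431, 0.094], [0.4964, 0.0862, 0.053], [0.5186, 0.0719, 0.156], [0.5015, 0.2643, 0.008], [0.5966, -0.2102, 0.008]]
scene [0.59151357 0.03717973 0.19494812] [[-0.2, 0.3], [0.0, -0.0], [0.4, -0.9], [-0.4, 0.4], [0.1, -0.2]]
[[0.5194, -0.0418, 0.094], [0.4939, 0.0875, 0.053], [0.5161, 0.0733, 0.156], [0.4995, 0.2657, 0.008], [0.5933, -0.2091, 0.008]]
both [0.59376103 0.03628538 0.19714799] [[-0.4, 0.4], [-0.3, -0.2], [0.6, 0.4], [-1.3, 0.2], [0.8, -0.0], [-0.2, -0.2], [0.1, -0.5], [0.5, -1.4], [-0.3, -0.0], [-0.1, -0.7]]
[[0.5219, -0.0428, 0.094], [0.496, 0.0864, 0.053], [0.5183, 0.0722, 0.156], [0.5013, 0.2646, 0.008], [0.5961, -0.21, 0.008]]
```

```bash
cat >> h.py <<'E'
from scipy.spatial.transform import Rotation as Ro
P=np.array([.593,.0365]);YAW=.196
def tool():
    s=sensors.observe(); q=s["orientation"]; return s,Ro.from_quat([q[1],q[2],q[3],q[0]]).as_matrix()
def to(lx,ly,z):  # shift in tool axes, 25mm units, to local point
    s,M=tool(); c,n=np.cos(YAW),np.sin(YAW)
    X=np.array([P[0]+c*lx-n*ly,P[1]+n*lx+c*ly,z]); d=X-s["position"]
    return (M.T@d/.025).round(2)
def loc():
    s,M=tool(); d=s["position"][:2]-P; c,n=np.cos(YAW),np.sin(YAW)
    a=M[:,2]; return "t",round(s["clock"],2),"loc",(c*d[0]+n*d[1]).round(4),(-n*d[0]+c*d[1]).round(4),"z",s["position"][2].round(4),"jaw yaw deg",np.degrees(np.arctan2(a[1],a[0])).round(1),"tooly",M[:,1].round(3),"F",s["contact_force"].round(2),"gap",s["finger_gap"].round(3)
E
python3 - <<'E'
from h import *
print(loc()); print(tool()[1].round(3)); print(to(-.09,-.072,.16),to(-.09,-.072,.22))
t=vision.camera("top")
for n,px,z in (("cyl",(475,217),.0),("dish",(424,257),.015),("pot",(264,282),.066)):
    R=np.array(t["R"]);d=R.T@np.array([(px[0]-t["cx"])/t["fx"],(px[1]-t["cy"])/t["fy"],1]);o=-R.T@t["t"];print(n,(o+d*(z-o[2])/d[2]).round(3))
E
```

```text
Traceback (most recent call last):
  File "h.py", line 16, in loc
    a=M[:,2]; return "t",round(s["clock"],2),"loc",(c*d[0]+n*d[1]).round(4),(-n*d[0]+c*d[1]).round(4),"z",s["position"][2].round(4),"jaw yaw deg",np.degrees(np.arctan2(a[1],a[0])).round(1),"tooly",M[:,1].round(3),"F",s["contact_force"].round(2),"gap",s["finger_gap"].round(3)
                                                                                                                                                                                                                                                           ^^^^^^^^^^^^^^^^^^^^^
AttributeError: 'float' object has no attribute 'round'
```

```bash
sed -i 's/s\["finger_gap"\].round(3)/round(float(s["finger_gap"]),3)/' h.py
python3 - <<'E'
from h import *
print(loc()); print(tool()[1].round(3)); print(to(-.09,-.072,.16),to(-.09,-.072,.22))
t=vision.camera("top")
for n,px,z in (("cyl",(475,217),.0),("dish",(424,257),.015),("pot",(264,282),.066)):
    R=np.array(t["R"]);d=R.T@np.array([(px[0]-t["cx"])/t["fx"],(px[1]-t["cy"])/t["fy"],1]);o=-R.T@t["t"];print(n,(o+d*(z-o[2])/d[2]).round(3))
E
```

```text
('t', 0.2, 'loc', np.float64(-0.4295), np.float64(-0.5501), 'z', np.float64(0.214), 'jaw yaw deg', np.float64(-64.6), 'tooly', array([-0.001,  0.001, -1.   ]), 'F', array([ 0.14,  0.13, -0.82]), 'gap', 0.092)
[[-0.903 -0.001  0.429]
 [-0.429  0.001 -0.903]
 [ 0.    -1.    -0.001]]
[-17.85   2.17 -15.21] [-17.85  -0.23 -15.21]
cyl [ 0.611 -0.336  0.   ]
dish [ 0.513 -0.205  0.015]
pot [0.456 0.169 0.066]
```

```bash
python3 -m crank '[[1,[-1.5,-0.2,-1.3],0],[1,[-3,-0.2,-2.6],0],[1,[-4.5,-0.2,-3.9],0],[1,[-6,-0.2,-5.1],0],[1,[-7.2,-0.2,-6.1],0],[1,[-8.4,-0.2,-7.1],0],[1,[-9.6,-0.2,-8.1],0],[1,[-10.8,-0.2,-9.1],0],[1,[-12,-0.2,-10.2],0],[1,[-13.2,-0.2,-11.2],0],[1,[-14.4,-0.2,-12.2],0],[1,[-15.6,-0.2,-13.2],0],[1,[-16.6,-0.2,-14.2],0],[1,[-17.4,-0.2,-14.8],0],[1,[-17.85,-0.2,-15.2],0],[1,[-17.85,-0.2,-15.2],0],[1,[-17.85,-0.2,-15.2],0],[1,[-17.85,-0.2,-15.2],0],[1,[-17.85,-0.2,-15.2],0]]' 20
python3 - <<'E'
from h import *
print(loc()); print(to(-.09,-.072,.10)); 
for n in ("scene","top","wrist"): cv2.imwrite(f"pics/{n}1.png",vision.camera(n)["color"])
a=cv2.imread("pics/scene1.png")[150:310,220:430]
b=cv2.imread("pics/wrist1.png")
a=cv2.resize(a,(630,480),interpolation=cv2.INTER_CUBIC)
cv2.imwrite("pics/c1.png",a)
E
```

```text
clock: 1.83
position: [0.5184, -0.0542, 0.2194]
orientation: [-0.154, 0.155, -0.69, 0.69]
contact_force: [0.4, -0.2, 0.8]
finger_gap: 0.0002
('t', 1.83, 'loc', np.float64(-0.0909), np.float64(-0.0745), 'z', np.float64(0.2194), 'jaw yaw deg', np.float64(-64.7), 'tooly', array([-0.001, -0.001, -1.   ]), 'F', array([ 0.35, -0.25,  0.83]), 'gap', 0.0)
[-0.06  4.78 -0.09]
```

View pics/c1.png

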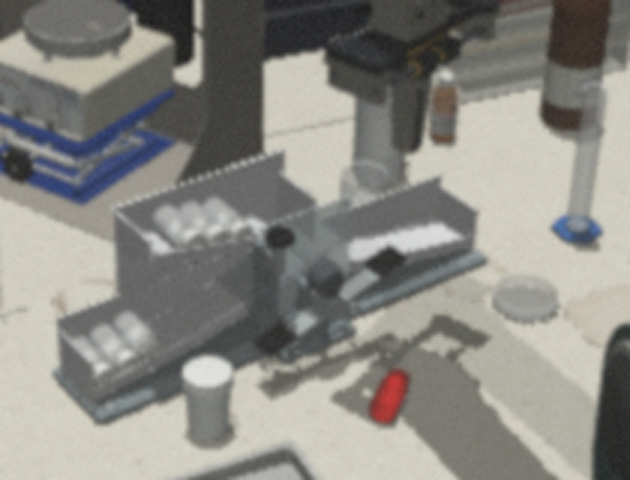

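View pics/wrist1.png

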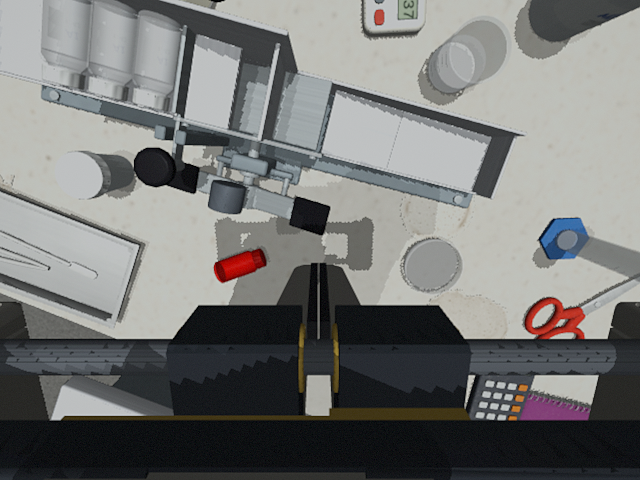

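The wrist view shows the right pad at about (310,215), the knob at about (155,167), and all three vials clear. I'll compare the fitted points with these pixels.

```bash
python3 - <<'E'
from h import *
s,M=tool();w=vision.camera("wrist");m=np.array(w["mount"])
c,n=np.cos(YAW),np.sin(YAW)
for nm,lx,ly,z in (("padR",-.086,-.0635,.094),("knob",-.067,.05,.156)):
    X=np.array([P[0]+c*lx-n*ly,P[1]+n*lx+c*ly,z]); q=M.T@(X-s["position"]); q=m[:3,:3].T@(q-m[:3,3])
    print(nm,w["fx"]*q[0]/q[2]+w["cx"],w["fy"]*q[1]/q[2]+w["cy"],q)
E
```

```text
padR 309.03671386537235 220.83662271508715 [-0.00823889 -0.01197975  0.30284968]
knob 153.73500665093735 174.5424664638286 [-0.11376605 -0.04119119  0.23144968]
```

```bash
python3 -m crank '[[1,[-0.15,1.2,-0.05],0],[1,[-0.15,2.4,-0.05],0],[1,[-0.15,3.6,-0.05],0],[1,[-0.15,4.3,-0.05],0],[1,[-0.15,4.7,-0.05],0],[1,[-0.15,4.9,-0.05],0],[1,[-0.15,5.1,-0.05],0],[1,[-0.15,5.3,-0.05],0],[1,[-0.15,5.5,-0.05],0],[1,[-0.15,5.7,-0.05],0],[1,[-0.15,5.9,-0.05],0],[1,[-0.15,6.0,-0.05],0],[1,[-0.15,6.0,-0.05],0],[1,[-0.15,6.0,-0.05],0]]'
python3 - <<'E'
from h import *
print(loc())
for n in ("scene","wrist"): cv2.imwrite(f"pics/{n}2.png",vision.camera(n)["color"])
a=cv2.imread("pics/scene2.png")[150:310,220:430]
cv2.imwrite("pics/c2.png",cv2.resize(a,(630,480),interpolation=cv2.INTER_CUBIC))
E
```

```text
clock: 3.2
position: [0.5218, -0.0495, 0.0695]
orientation: [0.156, -0.156, 0.69, -0.69]
contact_force: [0.2, 0.2, -0.1]
finger_gap: 0.0007
('t', 3.2, 'loc', np.float64(-0.0866), np.float64(-0.0705), 'z', np.float64(0.0695), 'jaw yaw deg', np.float64(-64.6), 'tooly', array([-0.,  0., -1.]), 'F', array([ 0.22,  0.23, -0.11]), 'gap', 0.001)
```

View pics/c2.png

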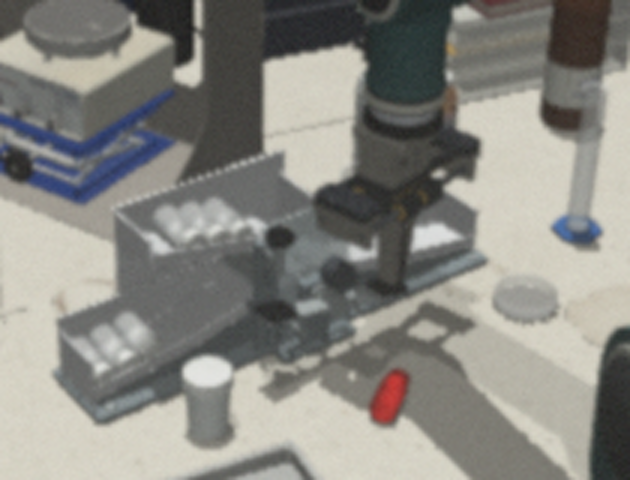

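View pics/wrist2.png

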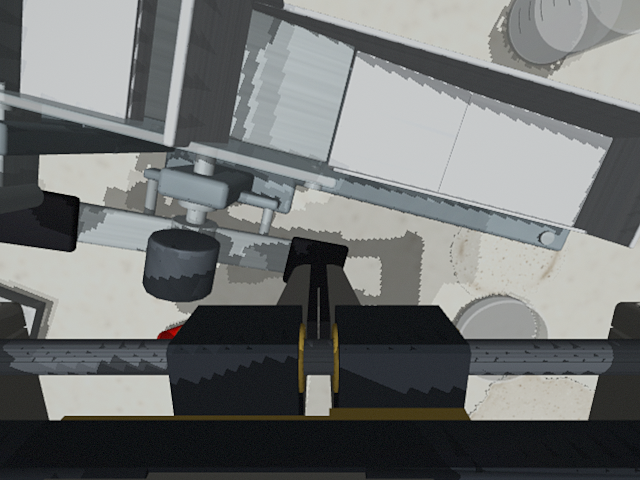

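The gate is past level, with the left pad raised. I'll follow the pad down a little further, then lift.

```bash
python3 -m crank '[[1,[0,0.2,0],0],[1,[0,0.4,0],0],[1,[0,0.45,0],0],[1,[0,0.45,0],0],[1,[0,-1,0],0],[1,[0,-2.5,0],0],[1,[0,-4,0],0],[1,[0,-5.2,0],0],[1,[0,-6,0],0],[1,[0,-6,0],0],[1,[0,-6,0],0]]'
python3 - <<'E'
from h import *
print(loc());print(to(-.068,.05,.20),to(-.068,.05,.156),to(-.068,.05,.14))
for n in ("scene","wrist"): cv2.imwrite(f"pics/{n}3.png",vision.camera(n)["color"])
a=cv2.imread("pics/scene3.png")[150:310,220:430]
cv2.imwrite("pics/c3.png",cv2.resize(a,(630,480),interpolation=cv2.INTER_CUBIC))
s,M=tool();w=vision.camera("wrist");m=np.array(w["mount"])
c,n=np.cos(YAW),np.sin(YAW)
for nm,lx,ly,z in (("padR",-.086,-.0683,.053),("padL",-.086,.0635,.094),("knob",-.067,.05,.156)):
    X=np.array([P[0]+c*lx-n*ly,P[1]+n*lx+c*ly,z]); q=M.T@(X-s["position"]); q=m[:3,:3].T@(q-m[:3,3])
    print(nm,w["fx"]*q[0]/q[2]+w["cx"],w["fy"]*q[1]/q[2]+w["cy"],q)
E
```

```text
clock: 4.22
position: [0.5223, -0.0496, 0.2206]
orientation: [-0.156, 0.155, -0.689, 0.69]
contact_force: [-0.2, 0.1, -0.3]
finger_gap: 0.0003
('t', 4.22, 'loc', np.float64(-0.0861), np.float64(-0.0707), 'z', np.float64(0.2206), 'jaw yaw deg', np.float64(-64.6), 'tooly', array([ 0.002, -0.001, -1.   ]), 'F', array([-0.16,  0.11, -0.25]), 'gap', 0.0)
[-1.88  0.82 -4.51] [-1.88  2.58 -4.51] [-1.88  3.22 -4.51]
padR 317.45925232450463 217.12735398032314 [-0.00069266 -0.01734772  0.3425222 ]
padL 172.38373099696003 190.48196581860623 [-0.12855744 -0.03844316  0.29500566]
knob 157.62653933752088 179.65474852578842 [-0.11093507 -0.03760668  0.23116208]
```

View pics/c3.png

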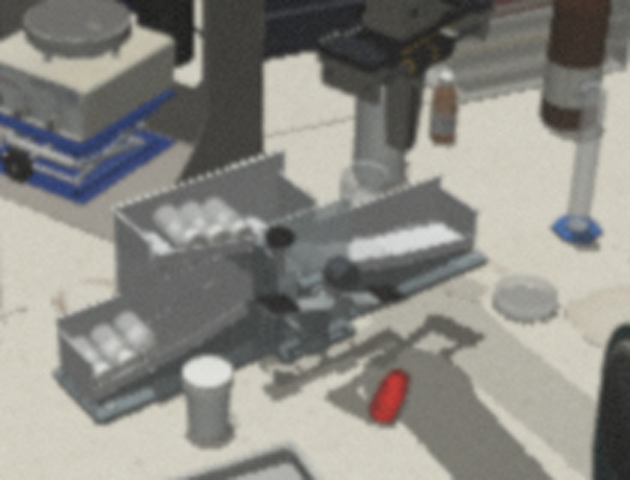

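View pics/wrist3.png

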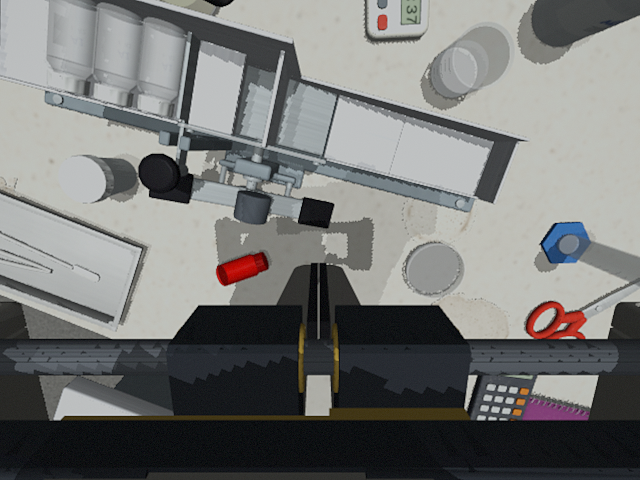

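The gate is fully over: the right pad is at (316,211) against a predicted (317,217), and the left pad is raised. The vials are still waiting and the knob is up. Next is the knob.

```bash
python3 -m crank '[[1,[-0.6,0,-1.5],0],[1,[-1.2,0,-3],0],[1,[-1.7,0,-4.1],0],[1,[-1.88,0,-4.51],0],[1,[-1.88,0.4,-4.51],0],[1,[-1.88,1,-4.51],0],[1,[-1.88,1.6,-4.51],0],[1,[-1.88,2.0,-4.51],0],[1,[-1.88,2.0,-4.51],0]]'
python3 - <<'E'
from h import *
print(loc());print(to(-.068,.05,.14))
for n in ("scene","wrist"): cv2.imwrite(f"pics/{n}4.png",vision.camera(n)["color"])
a=cv2.imread("pics/scene4.png")[150:310,220:430]
cv2.imwrite("pics/c4.png",cv2.resize(a,(630,480),interpolation=cv2.INTER_CUBIC))
E
```

```text
clock: 5.12
position: [0.514, 0.0702, 0.1662]
orientation: [-0.153, 0.157, -0.69, 0.69]
contact_force: [-1.1, -0.5, -0.0]
finger_gap: 0.0005
('t', 5.12, 'loc', np.float64(-0.071), np.float64(0.0484), 'z', np.float64(0.1662), 'jaw yaw deg', np.float64(-64.7), 'tooly', array([-0.006, -0.001, -1.   ]), 'F', array([-1.12, -0.52, -0.04]), 'gap', 0.0)
[-0.14  1.05 -0.03]
```

View pics/wrist4.png

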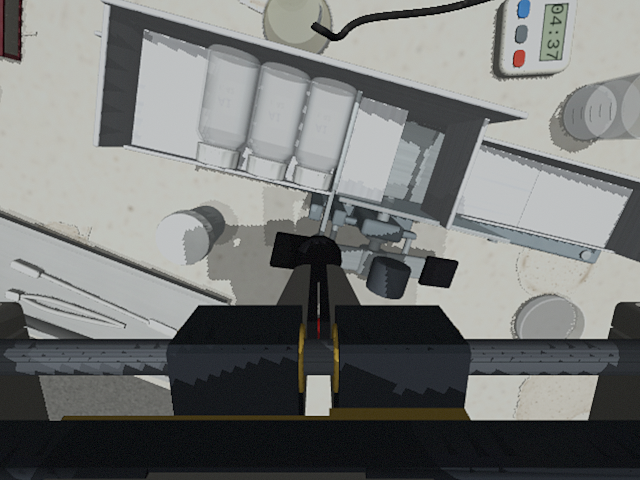

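View pics/c4.png

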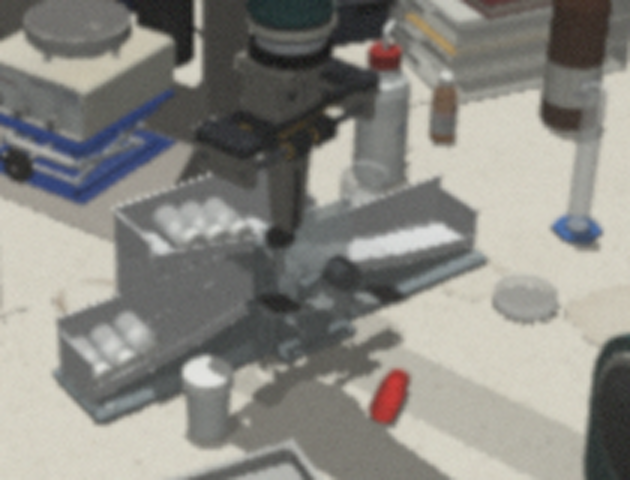

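The tip is centred laterally over the knob, about 3–4 mm on the near side. I'll shift 3 mm away from the robot and press.

```bash
python3 -m crank '[[1,[-0.14,0.1,-0.03],0],[1,[-0.14,0.3,-0.03],0],[1,[-0.14,0.5,-0.03],0],[1,[-0.14,0.65,-0.03],0],[1,[-0.14,0.8,-0.03],0],[1,[-0.14,0.95,-0.03],0],[1,[-0.14,1.05,-0.03],0],[1,[-0.14,1.05,-0.03],0],[1,[-0.14,1.05,-0.03],0],[1,[-0.14,1.05,-0.03],0]]'
python3 - <<'E'
from h import *
print(loc())
for n in ("scene","wrist"): cv2.imwrite(f"pics/{n}5.png",vision.camera(n)["color"])
a=cv2.imread("pics/scene5.png")[150:310,220:430]
cv2.imwrite("pics/c5.png",cv2.resize(a,(630,480),interpolation=cv2.INTER_CUBIC))
E
```

```text
clock: 6.05
position: [0.5183, 0.0746, 0.1431]
orientation: [0.155, -0.156, 0.69, -0.69]
contact_force: [0.7, 0.1, 0.1]
finger_gap: 0.0004
('t', 6.05, 'loc', np.float64(-0.0658), np.float64(0.052), 'z', np.float64(0.1431), 'jaw yaw deg', np.float64(-64.6), 'tooly', array([-0.001, -0.   , -1.   ]), 'F', array([0.68, 0.08, 0.13]), 'gap', 0.0)
```

View pics/wrist5.png

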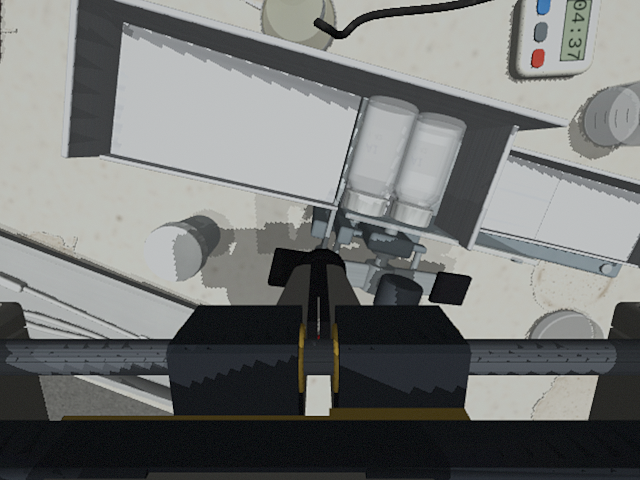

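View pics/c5.png

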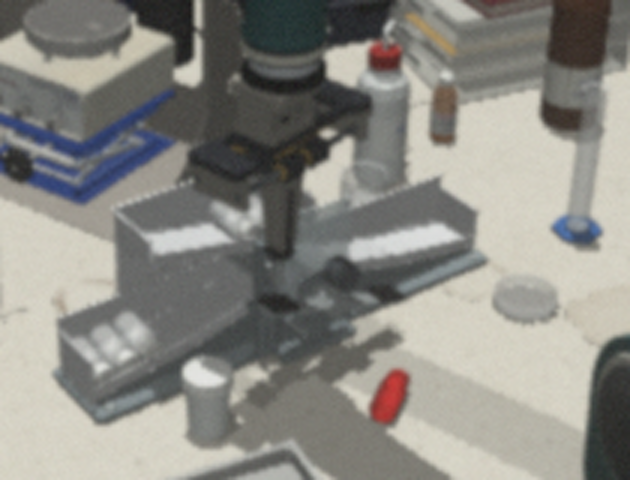

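The vials are rolling, but the tip reads z=0.143, which is only about 13 mm of travel. I'll press on to the bottom.

```bash
python3 -m crank '[[1,[0,0.1,0],0],[1,[0,0.2,0],0],[1,[0,0.25,0],0],[1,[0,0.3,0],0],[1,[0,0.3,0],0],[1,[0,0.3,0],0]]'
python3 - <<'E'
from h import *
print(loc())
E
```

```text
clock: 6.65
position: [0.5188, 0.0747, 0.1398]
orientation: [-0.156, 0.155, -0.689, 0.69]
contact_force: [-12.4, -2.8, 33.5]
finger_gap: 0.0004
('t', 6.65, 'loc', np.float64(-0.0653), np.float64(0.0519), 'z', np.float64(0.1398), 'jaw yaw deg', np.float64(-64.6), 'tooly', array([ 0.001, -0.002, -1.   ]), 'F', array([-12.39,  -2.77,  33.48]), 'gap', 0.0)
```

The knob is at its bottom stop, at z=0.1398 with 33 N. I'll back off straight up and check.

```bash
python3 -m crank '[[1,[0,-0.2,0],0],[1,[0,-1,0],0],[1,[0,-2.2,0],0],[1,[0,-3.4,0],0],[1,[0.5,-4.2,0.5],0],[1,[1.5,-4.2,1.5],0],[1,[2.5,-4.2,2.5],0],[1,[3.5,-4.2,3.5],0],[1,[4,-4.2,4],0],[1,[4,-4.2,4],0],[1,[4,-4.2,4],0],[1,[4,-4.2,4],0],[1,[4,-4.2,4],0],[1,[4,-4.2,4],0],[1,[4,-4.2,4],0],[1,[4,-4.2,4],0],[1,[4,-4.2,4],0],[1,[4,-4.2,4],0],[1,[4,-4.2,4],0],[1,[4,-4.2,4],0]]'
python3 - <<'E'
from h import *
print(loc())
for n in ("scene","wrist","top"): cv2.imwrite(f"pics/{n}6.png",vision.camera(n)["color"])
a=cv2.imread("pics/scene6.png")[150:310,220:430]
cv2.imwrite("pics/c6.png",cv2.resize(a,(630,480),interpolation=cv2.INTER_CUBIC))
E
```

```text
clock: 8.32
position: [0.4713, -0.0586, 0.2408]
orientation: [-0.156, 0.156, -0.69, 0.69]
contact_force: [-0.6, -0.5, -0.3]
finger_gap: 0.0006
('t', 8.32, 'loc', np.float64(-0.1379), np.float64(-0.0696), 'z', np.float64(0.2408), 'jaw yaw deg', np.float64(-64.6), 'tooly', array([-0., -0., -1.]), 'F', array([-0.64, -0.54, -0.35]), 'gap', 0.001)
```

View pics/wrist6.png

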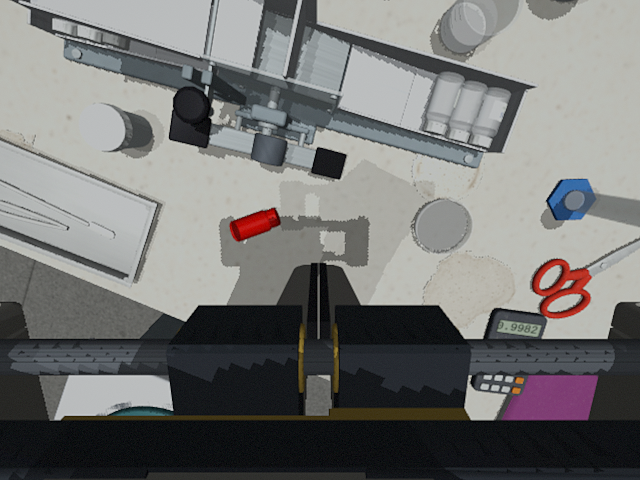

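View pics/c6.png

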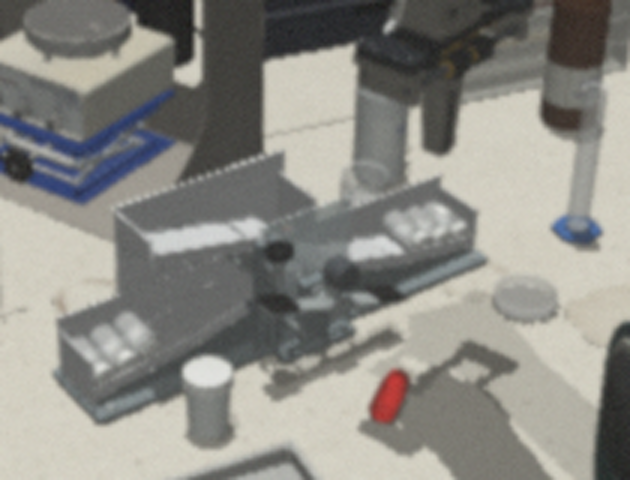

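View pics/top6.png

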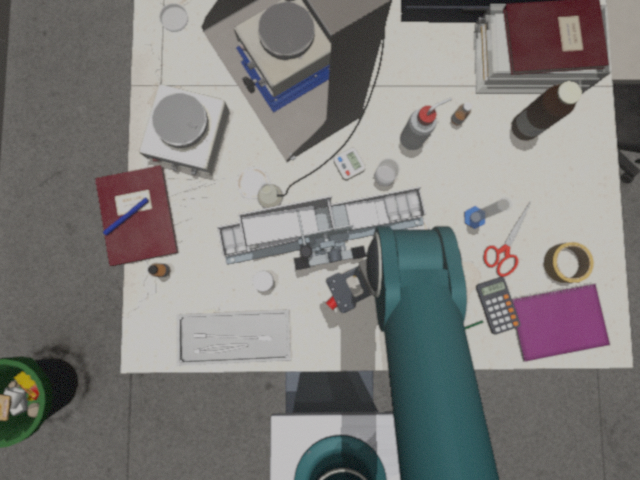

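All three vials are in the right tray, at wrist pixels (443,105), (466,110) and (490,113). I'll let about 1 s pass, check that they're still, and hand in.

```bash
python3 -m crank '[[1,[0,0,0],0],[1,[0,0,0],0],[1,[0,0,0],0],[1,[0,0,0],0],[1,[0,0,0],0],[1,[0,0,0],0],[1,[0,0,0],0],[1,[0,0,0],0],[1,[0,0,0],0],[1,[0,0,0],0],[1,[0,0,0],0],[1,[0,0,0],0]]'
python3 - <<'E'
from h import *
print(loc())
a=vision.camera("wrist")["color"]; b=cv2.imread("pics/wrist6.png")
cv2.imwrite("pics/wrist7.png",a)
d=cv2.absdiff(a,b)[50:160,340:520]; print(d.mean(),d.max())
print(robot.finish_job())
E
```

```text
clock: 9.47
position: [0.4713, -0.0586, 0.2408]
orientation: [-0.156, 0.156, -0.69, 0.69]
contact_force: [0.8, -1.1, -0.6]
finger_gap: 0.0001
('t', 9.47, 'loc', np.float64(-0.1379), np.float64(-0.0696), 'z', np.float64(0.2408), 'jaw yaw deg', np.float64(-64.6), 'tooly', array([-0., -0., -1.]), 'F', array([ 0.8 , -1.07, -0.59]), 'gap', 0.0)
0.996902356902357 34
the job is handed in; nothing more can be done
None
```

The job is done and handed in at about 9.5 s; no verdict is reported. With the fingers shut, I pushed the right pad down until the gate was fully over. Then I pressed the feed-stop knob to its end, and all three vials rolled into the right tray.

**Last checks:**
- **Gate:** the wrist camera showed the right pad low and the left pad raised, where they should be for fully over, while the vials still waited.
- **Feed stop:** my first press stopped about 3 mm short of full travel, at a tip height of 0.143 m. The vials were already rolling by then. I pressed on to the bottom at 0.140 m, where the force reached about 33 N upward.
- **Vials:** all three lie side by side in the right tray. Two pictures about 1 s apart show no movement (mean difference 1 grey level, peak 34, which I took as noise).
- **Surroundings:** the left-tray vials, the bystanders and the red look-alike look unmoved. I judged this by eye, and in the last top view the arm hid the dish. The last scene picture shows the dish in place.
- **Arm:** it ended clear of everything, with a force reading of about 1 N.

**Disagreement:** the wrist camera placed the pad and knob about 3–4 mm further away than my fit from the fixed cameras. I shifted both presses by about 3 mm to allow for it.

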